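Set the jig's stop and hold a bracket against it for screwing

TASK

First turn the black knob of the wooden jig until the carriage's side pointer lines up with the tab of the small rider on the scale bar, and let go of the knob. Then set the oak towel-rail bracket upright and lengthwise in the jig's channel and push it gently against the sprung stop until the tip of the gauge tongue stands between the two black marks on the carriage, never to the end of its travel. Finish while holding the bracket there with that steady push, so that I can drive its screws; leave the screwdriver, salt shaker and cup alone.

Things in the scene. Friction and masses are not known exactly. Their poses are not given: they have to be found in the camera images.
- jig: Fixed jig: plywood bed, top at z 12 mm, over x -125..152, y -60..34 mm. Origin on the worktop, under the channel's centre line; x along the channel to the stop, y left of that. Channel, open above and at the x -125 end: two rails x -120..-20 mm, tops at z 20, 10 wide, inner faces 46 mm apart. In line sprung stop, carriage (top z 39) and, at x 117, the knob; scale bar at y -51 (top z 30).
- knob (a joint): Black knob on a vertical axis; rad, 0 at the start, range 0 to 1.58, grows clockwise seen from above. By rack and pinion it moves the carriage, with sprung stop and pointer, along the jig's -x (towards the channel), 12 mm per rad. Stiff (about 0.16 N m); stays where it is left, also under the push on the stop.
- knob_grip (a point): Point on the knob's axis, 69 mm above the worktop, at the height to grip. The knob has an upright grip bar 42 mm long, 14 mm thick, its top 7 mm above this point; the disc under the bar ends 23 mm below this point. The point's x axis lies along the bar and turns with the knob.
- pointer_tip (a point): Tip of the thin steel pointer (2 mm wide) on the side of the carriage towards the robot (jig -y), 36 mm above the worktop; it moves with the carriage. Axes as the jig.
- mark_tip (a point): Tip of the 2 mm wide tab of the rider, a small steel clip with a brass screw, fixed somewhere on the scale bar; 36 mm above the worktop, axes as the jig. It lies 6 to 14 mm from the starting pointer along the jig's -x. Lined up: pointer tip and tab tip have the same x in the jig's frame (a gap of some mm in y may remain).
- stop_plate: Sprung stop plate (rubber on steel). Origin: centre of its near face (40 mm wide, 26 mm high), 29 mm above the worktop, facing the jig's -x; axes as the jig. At the start at jig x 0, y 0. It moves with the carriage and with the spring.
- stop (a joint): How far the sprung stop is pushed in, m, along the jig's +x relative to the carriage: 0 free, 0.026 end of travel. Spring 0.6 N per mm. A flat steel tongue from the stop lies over the carriage; its dark cross tip meets the first black mark at 0.008 (about 5 N) and the second at 0.016 (about 10 N).
- screwdriver: Screwdriver with black handle, 140 mm long along its x, 26 mm thick, lying beyond the knob end of the jig; origin under its middle. Bystander.
- salt_shaker: Salt shaker, 44 mm wide, 90 mm high, behind the jig; origin at the centre of its underside. Bystander. (Also fixed in the room: a black bread bin and glass jars behind the work, up to 240 mm high, from x 0.46 m on, and one 115 mm high jar from x 0.43 m on beside the bracket; carry things above or in front of them.)
- orange_cup: Orange enamel cup, 78 x 105 x 76 mm; origin at its underside. Bystander.
- bracket_mid (a point): Point half-way up (39 mm above the underside of) the loose oak bracket, on its middle axis; x along its foot. Foot 90 x 40 x 30 mm (x, y, z) with two brass-rimmed screw holes; from its middle an upright 24 x 40 mm rises to 78 mm. 0.12 kg. It stands on the worktop at the start. On the jig's bed this point is 51 mm above the worktop. Either end of the foot may face the stop.

How it is judged (in metres and radians):
On the way, in this order (a step that is already met when the one before it is completed fails the run):
1. pointer lined up with the rider's tab (within 2 mm) and the knob let go (x of pointer_tip in the frame of mark_tip between -0.002 and 0.002 m and contact force between the fingers and jig below 0.2 N), for 0.3 s.
2. the bracket stands flat in the channel, between the rails (x of bracket_mid in the frame of jig between -0.15 and 0 m and y of bracket_mid in the frame of jig between -0.006 and 0.006 m and height (world z) of bracket_mid below 0.055 m and angle between bracket_mid's own z axis and vertical below 0.08 rad and angle between the x axis of bracket_mid and the x axis of jig, either way round below 0.12 rad), for 0.2 s.
At the end, for the whole second after the job is handed in: The fingers still hold or push the bracket, flat and straight in the channel (centre within 6 mm sideways, 4 mm in height, 0.08 rad tilt, 0.12 rad yaw), against the stop plate; the stop is pushed in 8 to 16 mm (3.5 to 12 N on the plate) and still; the pointer is within 3 mm of the tab (value of joint stop between 0.008 and 0.016 m and velocity of joint stop between -0.01 and 0.01 m/s and contact force between bracket and stop_plate between 3.5 and 12 N and contact force between the fingers and bracket above 0.5 N and y of bracket_mid in the frame of jig between -0.006 and 0.006 m and height (world z) of bracket_mid below 0.055 m and angle between bracket_mid's own z axis and vertical below 0.08 rad and angle between the x axis of bracket_mid and the x axis of jig, either way round below 0.12 rad and x of pointer_tip in the frame of mark_tip between -0.003 and 0.003 m); the arm keeps its last pose, push and grip.
It fails at once if the stop is driven to the end of its travel (value of joint stop above 0.024 m).
It fails at once if a bystander is moved more than 3 cm (distance of any of screwdriver, salt_shaker, orange_cup from where it was at the start of the episode above 0.03 m).
It also fails if it takes over 64 s, if anything falls off the work surface, if the arm or the gripper's body presses on something with over 40 N, if the wrist force passes 120 N, or if a joint passes its speed limit or range.

ROBOT

A 6-joint arm with a two-finger parallel gripper is mounted at the origin on a cart in front of the work surface, level with it; the furniture and walls round the work are solid. World frame = base frame: x ahead of the robot, y to its left, z up, the work surface at z = 0. Lengths are in mm, angles in rad, forces in N, time in s.
With the tool pointing down it reaches from about 400 to 825 mm from the base axis. Payload 7 kg.
Tool frame: the origin (TCP) lies midway between the tips of the shut fingers; the grasp point (between the pads) lies 19 mm behind it; z points along the fingers, y is the line along which they close (so a half turn about z gives the same grasp; the last joint's range is limited). The gripper opens to 88 mm and grips with 3 to 60 N. Pads are 19 mm wide; open, the fingers measure 130 mm over their backs; the gripper's body (78 mm by 193 mm) begins 47 mm behind the grasp point.
Start: joints at [-0.84, 0.359, 0.012, 0, -1.224, -0.288], TCP at [289.19, -609.889, 226.561] pointing down, gripper open.
Joint ranges: [-3.07, 3.07], [-1.43, 2.12], [-1.02, 1.25], [-3.03, 1.67], [-3.05, -0], [-3.03, 3.03]. Speed limits (rad/s): [2.39, 2.39, 3.01, 3.14, 3.14, 3.14].

INTERFACE

Orientations are given as a unit quaternion [w, x, y, z].
In Python, from bench import manip gives the robot as it stands.
- The arm moves only by the shell command python3 -m creep 'ROWS' [FORCE]. ROWS is JSON, a list that holds one entry, the list of rows, each a list of 7 numbers: the shift along the tool's x, y, z in m, then the turn, a rotation vector about the tool's x, y, z in degrees, then the finger opening in m, from 0 to 0.0876. A call has exactly 5 rows; each row shifts and turns the commanded pose from where the row before left it, along the tool's axes as they then stand; what a row does not reach is not made up. A row lasts 1/12 s, in which the tool goes at most 41.7 mm and 7.16 degrees, less where a joint would pass 70% of its speed; a pose out of reach is approached as far as the arm can. A call is refused whole if a number of a shift passes 0.0417 or a number of a turn 7.16, either way. A call with a gripper value outside its range is refused whole. The fingers move at their own pace and stop on an object; FORCE is the grip in N (left out, the last holds). Time passes only in rows, so rows that do not move let the fingers close, or fill a call up. It gives the time, the measured TCP pose, the force, the opening and the grip force at its end, in the units of the state.
- manip.observe(): the state, without advancing time (a new reading comes with each control period).
- manip.capture(name): name is "scene" or "top" or "wrist"; returns a dict with "frame" (384x512x3 uint8, red, green, blue), "range_z" (384x512 float32, mm along the optical axis (not along the pixel's ray), 0 where there is no reading), "K" (3x3 intrinsics, pixels), "R" (3x3) and "t" (3): a world point X has camera coordinates R X + t. Camera axes: x right, y down, z forward; pixel columns grow to the right and rows downward; lengths in mm; the calibration is good to about 2 mm. A picture is of the moment at which its call begins.
- manip.job_done(): hands the job in; it is judged then, once.
Trained networks look in the newest picture that a camera, given by its name, has taken for a name from the list of things; names that differ only in an ending like _2 or _b are one class to them, and where a whole thing is asked for, a point or a joint stands for the part that bears it (a point fixed in the world has none). Each returns a list of dicts, best first, with "confidence" (0 to 1); they miss things now and then, are a little off and sometimes report something else, mostly with a low value. They report only what shows in the picture. A call takes as long as a camera call.
- manip.boxes_of(camera, query): "uv" ([column, row] in pixels, amid what is visible of it).
- manip.regions_of(camera, query): "pixels" (384x512 bool, what is visible of it) and "uv" ([column, row] in pixels, amid what is visible of it).
- manip.place_of(camera, query): "uv" ([column, row] in pixels: a listed point, or the origin of a listed thing).
The state is a dict: "clock": time; "joints": joint angles; "qvel": joint speeds; "joint_efforts": joint torques, N m; "position": TCP position; "tcp_rot": TCP orientation; "wrist_force": force on the tool from outside, world axes, zero at the start; "torque": the same for the moment, N m; "gripper_width": opening from 0.0 (shut) to 1.0 (fully open); "grip_force": force on a finger pad.
Only numpy, scipy, OpenCV 4.12 (cv2) and the standard library are available. Lean on these libraries where they do the work, as an engineer would, in place of code of your own. Each camera call takes 0.05 s, during which the arm holds its last target. There are 200 camera calls.

## Working session

There is one attempt and no reset: what is moved stays moved. The work goes in short steps, Python scripts to look and compute and a shell command to move; the robot and the scene stay as the last step left them, time stands still between calls to the robot, and variables do not carry over. Pictures are saved under pics/ and viewed, at most 10 in all, crops included, and the job is handed in when it is done.

```bash
mkdir -p pics; ls; cat > h.py <<'E'
import numpy as np, cv2
from bench import manip
from scipy.spatial.transform import Rotation as Ro
def cap(n): return manip.capture(n)
def atz(c,uv,z):
    d=c['R'].T@(np.linalg.inv(c['K'])@[uv[0],uv[1],1]); o=-c['R'].T@c['t']
    return o+d*(z-o[2])/d[2]
def proj(c,X):
    p=c['K']@(c['R']@np.array(X,float)+c['t']); return p[:2]/p[2]
def save(c,name,box=None,f=1):
    im=c['frame'][...,::-1]
    if box: im=im[box[1]:box[3],box[0]:box[2]]
    cv2.imwrite('pics/'+name,cv2.resize(im,None,fx=f,fy=f,interpolation=cv2.INTER_CUBIC))
E
python3 - <<'E'
from h import *
print(manip.observe())
Z={'knob_grip':69,'pointer_tip':36,'mark_tip':36,'stop_plate':29,'jig':0,'bracket_mid':39,'screwdriver':0,'salt_shaker':0,'orange_cup':0}
for n in ['top','scene']:
    c=cap(n); save(c,n+'.png')
    print(n,(-c['R'].T@c['t']).round())
    for q,z in Z.items():
        for r in manip.place_of(n,q)[:2]:
            print(q,round(r['confidence'],2),np.round(r['uv'],1),atz(c,r['uv'],z).round(1))
E
```

```text
pics
{'clock': 0.0, 'joints': array([-8.39899306e-01,  3.59371460e-01,  1.10629157e-02, -3.48095146e-04,
       -1.22410307e+00, -2.88077685e-01]), 'qvel': array([-0.00039397,  0.00148521, -0.0015817 , -0.00103121, -0.00069484,
       -0.00017333]), 'joint_efforts': array([ 8.72300570e-04, -5.82718885e+01,  2.93068010e+01,  6.99769601e+00,
        6.82326776e-03, -1.58555595e-04]), 'position': array([ 288.98071939, -609.47005941,  225.63480182]), 'tcp_rot': array([-2.51050274e-04, -2.19547197e-01,  9.75601532e-01,  7.84880779e-04]), 'wrist_force': array([-0.0964176 ,  0.81415845,  0.13610801]), 'torque': array([ 0.00233199,  0.04283224, -0.01159191]), 'grip_force': 0.0, 'gripper_width': 1.0032036809320055}
top [-144.  -60. 1511.]
knob_grip 0.55 [367.7 213.3] [ 396.5 -411.5   69. ]
jig 0.42 [286.4 206.3] [ 435.  -124.6    0. ]
bracket_mid 0.81 [188.8 210.9] [384.3 232.4  39. ]
screwdriver 0.4 [363.7 214.2] [ 418.  -413.2    0. ]
orange_cup 0.87 [151.9 207.6] [404.5 380.3   0. ]
scene [-353. -685.  680.]
pointer_tip 0.78 [302.  240.8] [ 388.8 -188.    36. ]
mark_tip 0.45 [297.4 240. ] [ 384.4 -176.7   36. ]
stop_plate 0.39 [291.5 231.1] [ 415.6 -135.1   29. ]
stop_plate 0.29 [360.7 241.2] [ 489.2 -302.2   29. ]
jig 0.79 [291.5 241.2] [ 411.2 -139.     0. ]
jig 0.32 [298.7 243. ] [ 416.6 -159.     0. ]
bracket_mid 0.79 [188.  191.3] [380.  235.6  39. ]
screwdriver 0.53 [397.9 282.6] [ 433.2 -433.4    0. ]
salt_shaker 0.85 [359.3 239.4] [ 531.8 -278.2    0. ]
orange_cup 0.69 [167.3 189.1] [392.1 357.2   0. ]
```

```bash
python3 - <<'E'
import cv2,numpy as np
a=cv2.imread('pics/top.png')[150:300,110:430];b=cv2.imread('pics/scene.png')[150:320,140:460]
a=cv2.resize(a,None,fx=2,fy=2,interpolation=2);b=cv2.resize(b,None,fx=2,fy=2,interpolation=2)[:300]
cv2.imwrite('pics/ab.png',np.vstack([a,b]))
E
```

```text
(no output)
```

View pics/ab.png

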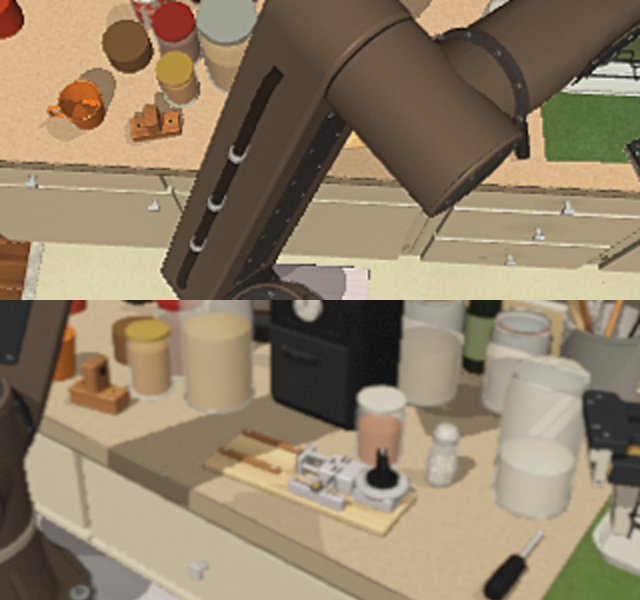

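The top view is mostly hidden by the arm. It shows the bracket at about (188,211) and the cup at (151,202). The scene view shows the jig, with its channel end near (250,225) and the knob near (332,230), the shaker to the right behind it and the screwdriver at (397,283). I'll fit a rough jig pose from the bed corners.

```bash
python3 - <<'E'
from h import *
from scipy.optimize import least_squares
c=cap('scene')
J=np.array([[-125,-60,12],[152,-60,12],[152,34,12],[-125,34,12],[117,0,76.]])
P=np.array([[242.5,232.5],[334,264],[346,245],[262,217],[331,226]])
W=lambda p,X:np.c_[p[0]+np.cos(p[2])*X[:,0]-np.sin(p[2])*X[:,1],p[1]+np.sin(p[2])*X[:,0]+np.cos(p[2])*X[:,1],X[:,2]]
f=lambda p:np.ravel([proj(c,x) for x in W(p,J)]-P)
s=least_squares(f,[415,-140,-1.6]);print(s.x,s.fun.round(1))
print(W(s.x,np.array([[117,0,69],[0,0,29.]])).round())
o=manip.observe();q=o['tcp_rot'];R=Ro.from_quat(np.r_[q[1:],q[0]]);print(R.as_matrix().round(3))
c=cap('wrist');print((-c['R'].T@c['t']).round(), c['R'][2].round(2),c['K'][0,0])
for n in['knob_grip','jig','pointer_tip','mark_tip']:
  for r in manip.place_of('wrist',n)[:1]:print(n,r,atz(c,r['uv'],69))
p=np.array(o['position']);print(R.inv().apply(np.r_[395,-245,240]-p))
E
```

```text
[ 424.53399741 -128.63160483   -1.45158988] [-1.3 -1.5 -0.6  0.6  2.5  0.  -2.2 -1.6  1.4  1. ]
[[ 438. -245.   69.]
 [ 425. -129.   29.]]
[[-0.904 -0.428 -0.   ]
 [-0.428  0.904  0.   ]
 [ 0.     0.    -1.   ]]
[ 213. -647.  384.] [ 0.28  0.13 -0.95] 294.64999288145424
[-251.935614    284.33915212  -13.43652997]
```

```bash
python3 -m creep '[[[-0.026,0.030,0,0,0,0,0.0876],[-0.026,0.030,0,0,0,0,0.0876],[-0.026,0.030,0,0,0,0,0.0876],[-0.026,0.030,0,0,0,0,0.0876],[-0.026,0.030,0,0,0,0,0.0876]]]'
python3 -m creep '[[[-0.026,0.030,0,0,0,0,0.0876],[-0.026,0.030,0,0,0,0,0.0876],[-0.026,0.030,0,0,0,0,0.0876],[-0.026,0.030,0,0,0,0,0.0876],[-0.026,0.030,0,0,0,0,0.0876]]]'
python3 -m creep '[[[0,0,0,0,0,5,0.0876],[0,0,0,0,0,5,0.0876],[0,0,0,0,0,5,0.0876],[0,0,0,0,0,5,0.0876],[0,0,0,0,0,5,0.0876]]]'
python3 - <<'E'
from h import *
c=cap('wrist');save(c,'w1.png',f=1.5)
Z={'knob_grip':69,'pointer_tip':36,'mark_tip':36,'stop_plate':29,'jig':0}
for q,z in Z.items():
  for r in manip.place_of('wrist',q)[:2]:
            print(q,round(r['confidence'],2),np.round(r['uv'],1),atz(c,r['uv'],z).round(1))
E
```

```text
clock: 1.72
position: [342.4, -417.1, 226.5]
tcp_rot: [0.0, -0.219, 0.976, -0.0]
wrist_force: [1.0, 0.5, 0.2]
gripper_width: 0.999
grip_force: 0.0
clock: 2.13
position: [395.7, -225.7, 227.0]
tcp_rot: [0.001, -0.219, 0.976, -0.0]
wrist_force: [1.2, 0.4, -0.3]
gripper_width: 0.998
grip_force: 0.0
clock: 2.55
position: [395.7, -227.1, 226.8]
tcp_rot: [0.0, -0.001, 1.0, -0.0]
wrist_force: [-0.3, -0.0, 0.6]
gripper_width: 0.997
grip_force: 0.0
knob_grip 0.72 [248.9 209.7] [ 435.1 -243.9   69. ]
pointer_tip 0.96 [292.8 162.5] [ 386.9 -192.    36. ]
mark_tip 0.5 [303.9 165.7] [ 390.8 -178.4   36. ]
jig 0.9 [338.3 188.6] [ 430.7 -124.7    0. ]
```

View pics/w1.png

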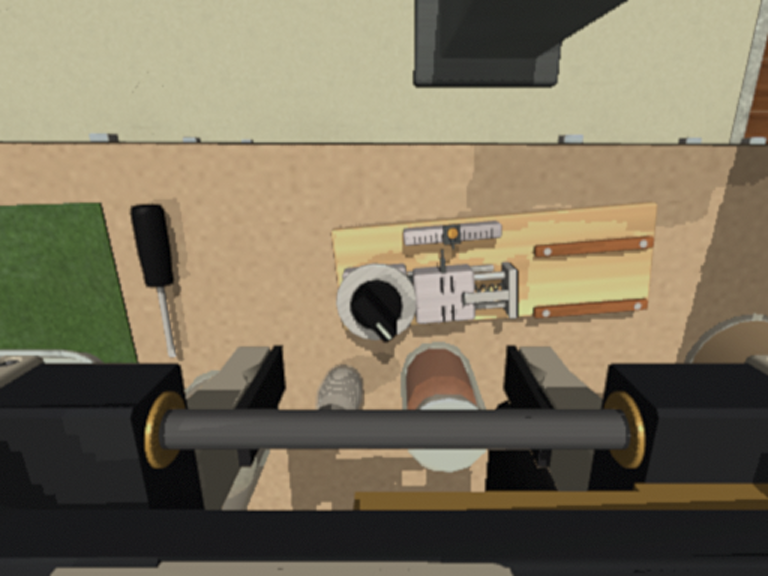

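The wrist view shows the jig clearly: knob at about (249,200) in raw pixels, pointer at (293,163), tab at (303,164), rails on the right, and the shaker and a jar behind. Next I'll get the bar direction and jig pose from depth.

```bash
cat >> h.py <<'E'
def cloud(c):
    h,w=c['range_z'].shape; v,u=np.mgrid[:h,:w]; z=c['range_z']
    P=np.stack([u,v,np.ones_like(u)],-1)@np.linalg.inv(c['K']).T*z[...,None]
    X=(P-c['t'])@c['R']; X[z==0]=np.nan; return X
E
python3 - <<'E'
from h import *
from scipy.optimize import least_squares
c=cap('wrist');X=cloud(c)
m=(abs(X[...,2]-73)<7)&(np.hypot(X[...,0]-437,X[...,1]+244)<40)
P=X[m];print(len(P),P.mean(0).round(1),np.nanmax(P[:,2]))
P=P[P[:,2]>P[:,2].max()-6]
print(cv2.minAreaRect(P[:,:2].astype(np.float32)))
# bed corners (px/1.5)
C=np.array([[334,229],[655,204],[650,317]])/1.5
for p,j in zip(C,['152,-60','-125,-60','-125,34']):print(j,atz(c,p,12).round(1))
J=np.array([[152,-60],[-125,-60],[-125,34]]);W=np.array([atz(c,p,12)[:2] for p in C])
f=lambda p:(p[:2]+J@np.array([[np.cos(p[2]),np.sin(p[2])],[-np.sin(p[2]),np.cos(p[2])]])-W).ravel()
s=least_squares(f,[425,-129,-1.5]);print(s.x,s.fun.round(1))
a=s.x[2]
for n,x,y,z in[('knob',117,0,69)]:print(n,s.x[0]+np.cos(a)*x,s.x[1]+np.sin(a)*x)
for (u,v) in [(340,375),(445,440),(440,380)]:print('obs',X[int(v/1.5),int(u/1.5)].round())
print(manip.observe()['joints'].round(2))
E
```

```text
473 [ 435.1 -243.2   74.5] 77.80754719693664
((436.568115234375, -243.14639282226562), (41.355857849121094, 14.312040328979492), 40.185333251953125)
152,-60 [ 379.6 -279.6   12. ]
-125,-60 [356.1 -11.2  12. ]
-125,34 [457.2   3.6  12. ]
[ 428.73296976 -126.09779876   -1.49422366] [ 0.9 -2.6  3.2  5.1 -4.1 -2.5]
knob 437.6832198072832 -242.75495895445448
obs [ 511. -277.   26.]
obs [ 368. -219.  309.]
obs [ 486. -192.   76.]
[-0.09 -0.01 -0.45 -0.   -1.13 -1.47]
```

```bash
python3 - <<'E'
from h import *
c=cap('scene');X=cloud(c).reshape(-1,3);X=X[~np.isnan(X[:,0])]
for y in range(-350,-60,30):
  print(y,[ (lambda s: int(s.max()) if len(s) else -1)(X[(X[:,0]>=x)&(X[:,0]<x+20)&(X[:,1]>=y)&(X[:,1]<y+30)&(X[:,2]<200),2]) for x in range(400,580,20)])
w=cap('wrist');save(w,'w2.png',(255,130,355,230),6)
E
```

```text
-350 [0, 1, 2, 1, 1, 0, 157, 172, 190]
-320 [1, 0, 0, 0, 1, 76, 85, 1, 2]
-290 [50, 74, 46, 35, 1, 86, 90, 85, -2]
-260 [77, 76, 75, 39, 0, 0, 1, 0, 0]
-230 [39, 45, 73, -1, 104, 105, 105, 103, 0]
-200 [40, 45, 41, -1, 105, 106, 104, 103, -1]
-170 [38, 43, 37, -1, 102, 104, 103, 102, -1]
-140 [42, 43, 43, -1, 0, 0, 199, 199, 196]
-110 [16, 12, 21, -1, 0, 129, 199, 198, -1]
-80 [15, 13, 19, 0, 132, 132, 198, 166, -1]
```

View pics/w2.png

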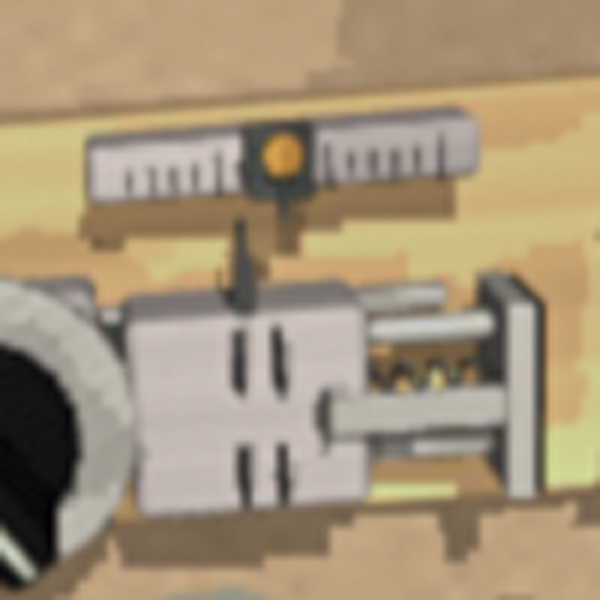

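```bash
python3 -m creep '[[[-0.0205,-0.008,0,0,0,0,0.05],[-0.0205,-0.008,0,0,0,0,0.05],[0,0,0.01,0,0,-7,0.05],[0,0,0.01,0,0,-7,0.05],[0,0,0.01,0,0,-7,0.05]]]'
python3 -m creep '[[[0,0,0.01,0,0,-7,0.05],[0,0,0.01,0,0,-7,0.05],[0,0,0.01,0,0,-5,0.05],[0,0,0.02,0,0,0,0.05],[0,0,0.02,0,0,0,0.05]]]'
python3 - <<'E'
from h import *
a=cap('wrist');save(a,'w3.png',f=1.5);X=cloud(a)
m=(abs(X[...,2]-75)<4)&(np.hypot(X[...,0]-437,X[...,1]+243)<26)
print(m.sum(),cv2.minAreaRect(X[m][:,:2].astype(np.float32)) if m.sum() else 0)
o=manip.observe();q=o['tcp_rot'];print(o['position'],Ro.from_quat(np.r_[q[1:],q[0]]).as_matrix()[:,0])
u=[atz(a,p,36)[:2] for p in []]
E
```

```text
clock: 3.42
position: [436.9, -243.3, 195.9]
tcp_rot: [-0.0, -0.189, 0.982, 0.0]
wrist_force: [-0.5, 1.0, -0.8]
gripper_width: 0.681
grip_force: 0.0
clock: 3.83
position: [437.2, -243.3, 126.4]
tcp_rot: [0.001, -0.346, 0.938, -0.0]
wrist_force: [0.2, -0.5, -0.7]
gripper_width: 0.57
grip_force: 0.0
914 ((436.6603088378906, -243.5376434326172), (41.8095703125, 13.952936172485352), 39.979713439941406)
[ 434.61696852 -242.50192923  122.20350076] [-0.76203023 -0.64753777  0.0021808 ]
```

View pics/w3.png

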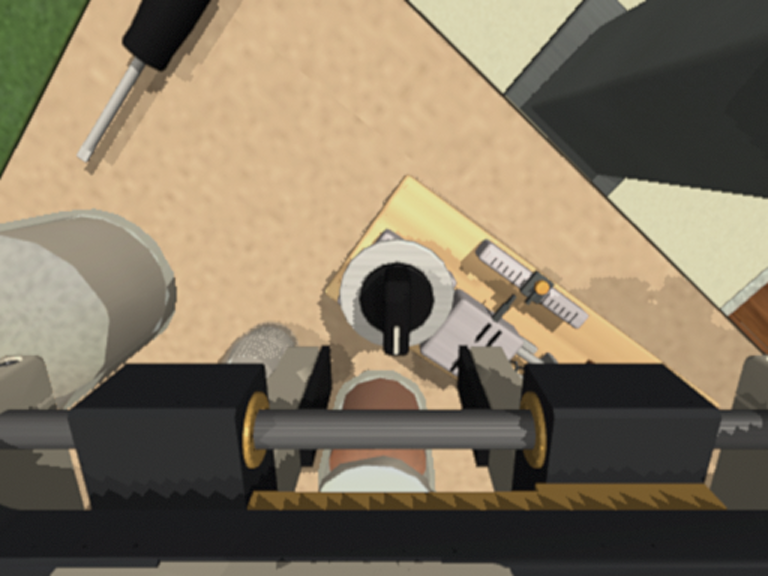

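The grasp is aligned: the bar runs straight up the image at (396,310), between the fingers. Descending to grip.

```bash
python3 -m creep '[[[0,0,0.0175,0,0,0,0.05],[0,0,0.0175,0,0,0,0.05],[0,0,0.0175,0,0,0,0.05],[0,0,0.0175,0,0,0,0.05],[0,0,0,0,0,0,0.05]]]'
python3 -m creep '[[[0,0,0,0,0,0,0.05],[0,0,0,0,0,0,0.004],[0,0,0,0,0,0,0.004],[0,0,0,0,0,0,0.004],[0,0,0,0,0,0,0.004]]]' 45
python3 -m creep '[[[0,0,0,0,0,0,0.004],[0,0,0,0,0,0,0.004],[0,0,0,0,0,0,0.004],[0,0,0,0,0,0,0.004],[0,0,0,0,0,0,0.004]]]'
```

```text
clock: 4.3
position: [434.8, -242.8, 54.2]
tcp_rot: [-0.002, -0.345, 0.939, 0.001]
wrist_force: [-0.6, 0.3, -0.4]
gripper_width: 0.57
grip_force: 0.0
clock: 4.72
position: [437.2, -243.2, 57.5]
tcp_rot: [0.001, -0.345, 0.939, -0.0]
wrist_force: [0.2, -0.1, -0.5]
gripper_width: 0.332
grip_force: 0.0
clock: 5.13
position: [436.4, -242.7, 56.9]
tcp_rot: [-0.0, -0.345, 0.939, 0.0]
wrist_force: [-1.9, 4.3, 6.6]
gripper_width: 0.159
grip_force: 45.0
```

```bash
python3 -m creep '[[[0,0,0,0,0,4,0.004],[0,0,0,0,0,4,0.004],[0,0,0,0,0,4,0.004],[0,0,0,0,0,4,0.004],[0,0,0,0,0,4,0.004]]]'
python3 -m creep '[[[0,0,0,0,0,4,0.004],[0,0,0,0,0,4,0.004],[0,0,0,0,0,4,0.004],[0,0,0,0,0,4,0.004],[0,0,0,0,0,0,0.004]]]'
python3 - <<'E'
from h import *
a=cap('wrist')
Z={'pointer_tip':36,'mark_tip':36};W={}
for q,z in Z.items():
  for r in manip.place_of('wrist',q)[:1]:
    W[q]=atz(a,r['uv'],z);print(q,round(r['confidence'],2),np.round(r['uv'],1),W[q].round(1))
    u=r['uv']
x=int(u[0]);y=int(u[1]);print(x,y);save(a,'w4.png',(max(x-60,0),max(y-40,0),x+60,y+50),6)
E
```

```text
clock: 5.55
position: [436.2, -242.5, 56.9]
tcp_rot: [-0.0, -0.175, 0.985, 0.0]
wrist_force: [-2.6, 6.9, 6.5]
gripper_width: 0.154
grip_force: 45.0
clock: 5.97
position: [436.2, -242.3, 56.9]
tcp_rot: [-0.0, -0.036, 0.999, 0.001]
wrist_force: [-2.5, 8.9, 7.7]
gripper_width: 0.156
grip_force: 45.0
pointer_tip 0.83 [363.2 167.5] [ 389.5 -184.2   36. ]
mark_tip 0.95 [366.3 170.9] [ 391.5 -181.9   36. ]
366 170
```

View pics/w4.png

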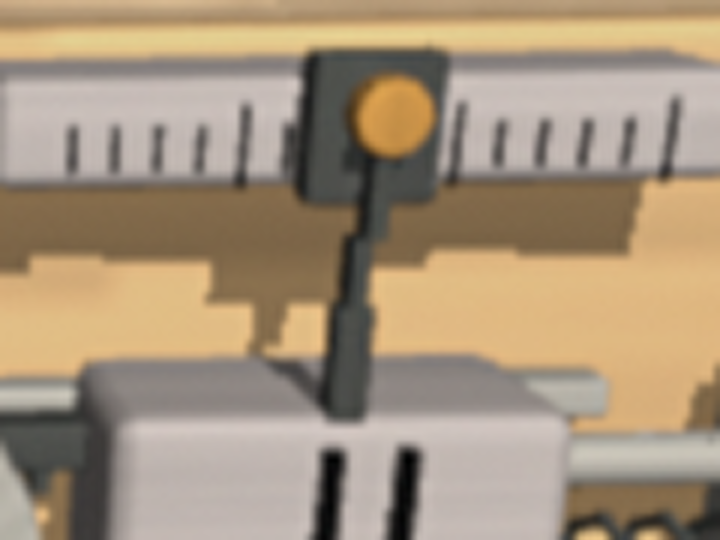

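Zoomed, the tab tip is at (372,238) and the pointer tip at (356,238). At about 0.11 mm per zoomed pixel that leaves 1.6 mm, or about 7.5° of turn.

```bash
python3 -m creep '[[[0,0,0,0,0,2.5,0.004],[0,0,0,0,0,2.5,0.004],[0,0,0,0,0,2.5,0.004],[0,0,0,0,0,0,0.004],[0,0,0,0,0,0,0.004]]]'
python3 - <<'E'
from h import *
a=cap('wrist')
for q in['pointer_tip','mark_tip']:
  for r in manip.place_of('wrist',q)[:1]:
    print(q,round(r['confidence'],2),np.round(r['uv'],1),atz(a,r['uv'],36).round(1)); u=r['uv']
x=int(u[0]);y=int(u[1]);save(a,'w5.png',(x-35,y-25,x+35,y+35),9)
E
```

```text
clock: 6.53
position: [436.2, -242.2, 56.9]
tcp_rot: [-0.0, 0.028, 1.0, 0.001]
wrist_force: [-2.2, 9.1, 7.5]
gripper_width: 0.159
grip_force: 45.0
pointer_tip 0.7 [361.  153.9] [ 388.8 -180.4   36. ]
mark_tip 0.89 [361.2 156.1] [ 390.1 -180.3   36. ]
```

View pics/w5.png

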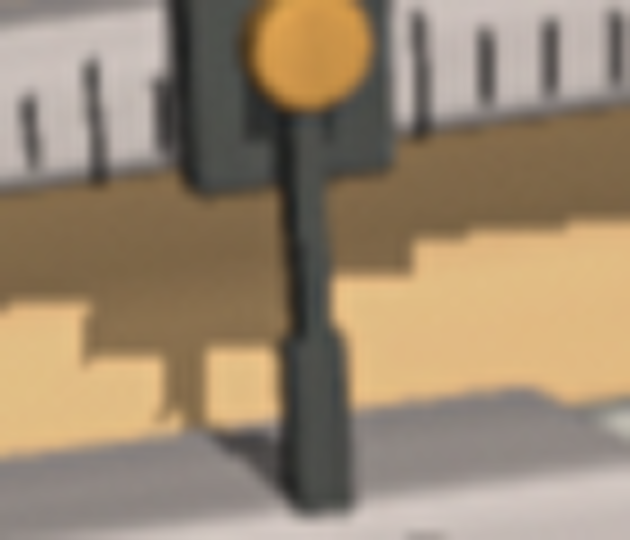

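The pointer at (315,340) and the tab at (305,250) are now in line. Releasing and lifting, then measuring the jig pose and bracket.

```bash
python3 -m creep '[[[0,0,0,0,0,0,0.045],[0,0,0,0,0,0,0.045],[0,0,0,0,0,0,0.045],[0,0,0,0,0,0,0.045],[0,0,0,0,0,0,0.045]]]'
python3 -m creep '[[[0,0,0,0,0,0,0.045],[0,0,0,0,0,0,0.045],[0,0,-0.03,0,0,0,0.045],[0,0,-0.04,0,0,0,0.045],[0,0,-0.04,0,0,0,0.045]]]'
python3 -m creep '[[[0.02,0.02,-0.03,0,0,0,0.0876],[0.01,0.02,-0.03,0,0,0,0.0876],[0,0.02,-0.02,0,0,0,0.0876],[0,0.02,0,0,0,0,0.0876],[0,0,0,0,0,0,0.0876]]]'
python3 - <<'E'
from h import *
a=cap('wrist');save(a,'w6.png',f=1.5)
for q in['pointer_tip','mark_tip','knob_grip','stop_plate','jig']:
  for r in manip.place_of('wrist',q)[:1]:
    print(q,round(r['confidence'],2),np.round(r['uv'],1),atz(a,r['uv'],{'knob_grip':69,'jig':0,'stop_plate':29}.get(q,36)).round(1))
t=cap('top')
rs=manip.regions_of('top','bracket_mid');X=cloud(t)
P=X[rs[0]['pixels']];P=P[P[:,2]>8]
print(len(P),P.min(0).round(),P.max(0).round())
lo=P[(P[:,2]<36)&(P[:,2]>12)];print(cv2.minAreaRect(lo[:,:2].astype(np.float32)),cv2.minAreaRect(P[:,:2].astype(np.float32)),P[P[:,2]>60].mean(0))
for r in manip.place_of('top','bracket_mid')[:1]:print(r['confidence'],atz(t,r['uv'],39))
print(manip.observe()['joints'].round(2))
E
```

```text
clock: 7.1
position: [436.6, -243.3, 56.5]
tcp_rot: [-0.0, 0.027, 1.0, -0.0]
wrist_force: [-0.3, -0.5, -0.5]
gripper_width: 0.466
grip_force: 0.0
clock: 7.52
position: [435.6, -243.1, 167.1]
tcp_rot: [-0.002, 0.027, 1.0, 0.0]
wrist_force: [1.4, -0.5, 0.4]
gripper_width: 0.51
grip_force: 0.0
clock: 7.93
position: [411.7, -159.7, 248.5]
tcp_rot: [0.002, 0.027, 1.0, 0.0]
wrist_force: [-1.3, 0.0, 0.2]
gripper_width: 0.831
grip_force: 0.0
pointer_tip 0.72 [244.6 147.5] [ 388.1 -182.1   36. ]
mark_tip 0.49 [242.9 147. ] [ 387.4 -184.1   36. ]
knob_grip 0.98 [193.5 195.2] [ 437.  -245.5   69. ]
stop_plate 0.57 [294.7 177.2] [ 432.1 -119.1   29. ]
jig 0.81 [287.5 171.6] [ 431.4 -126.3    0. ]
331 [356. 194.   8.] [411. 287.  87.]
((383.2760009765625, 241.10313415527344), (43.445194244384766, 90.43980407714844), 12.99176025390625) ((383.2760009765625, 241.10313415527344), (43.445194244384766, 90.43980407714844), 12.99176025390625) [382.00541808 240.0533304   74.92019296]
0.63 [390.15603415 231.93764285  39.        ]
[ 0.07 -0.05 -0.44 -0.   -1.18 -1.7 ]
```

View pics/w6.png

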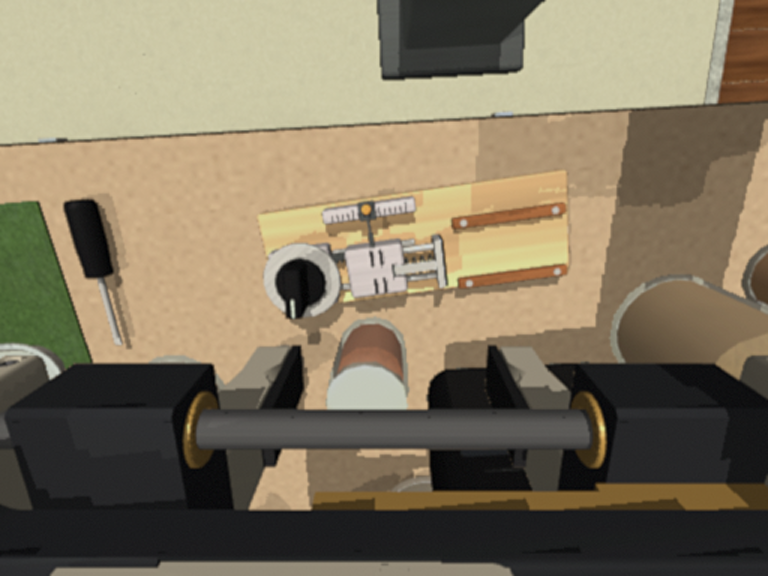

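The wrist view shows the jig intact with the pointer lined up, rails at about (505,215) and (510,277). Now to refine the jig pose from depth while moving to the bracket.

```bash
python3 - <<'E'
from h import *
a=cap('wrist');X=cloud(a)
m=(X[...,2]>7)&(X[...,2]<24)&(X[...,1]>-115)&(X[...,1]<30)&(X[...,0]<470)&(X[...,0]>340)
m=cv2.morphologyEx(m.astype(np.uint8),cv2.MORPH_OPEN,np.ones((3,3)))>0
print('bed end part',cv2.minAreaRect(X[m][:,:2].astype(np.float32)))
S=np.array([[462,223],[556,210],[466,283],[557,271]])/1.5
W=np.array([atz(a,p,20) for p in S]);print(W.round(1))
hsv=cv2.cvtColor(a['frame'],cv2.COLOR_RGB2HSV)
d=[np.degrees(np.arctan2(*(W[j]-W[i])[1::-1])) for i,j in((1,0),(3,2))];print('jig x angle',d)
E
python3 -m creep '[[[0.005,0.0398,0,0,0,0,0.0876],[0.005,0.0398,0,0,0,0,0.0876],[0.005,0.0398,0,0,0,0,0.0876],[0.005,0.0398,0,0,0,0,0.0876],[0.005,0.0398,0,0,0,0,0.0876]]]'
python3 -m creep '[[[0.005,0.0398,0,0,0,0,0.0876],[0.005,0.0398,0,0,0,0,0.0876],[0.005,0.0398,0,0,0,0,0.0876],[0.005,0.0398,0,0,0,0,0.0876],[0.005,0.0398,0,0,0,0,0.0876]]]'
python3 -m creep '[[[0,0,0,0,0,-5.4,0.0876],[0,0,0,0,0,-5.4,0.0876],[0,0,0,0,0,-5.2,0.0876],[0,0,0,0,0,0,0.0876],[0,0,0,0,0,0,0.0876]]]'
python3 - <<'E'
from h import *
a=cap('wrist');X=cloud(a);save(a,'w7.png',f=1.5)
m=(X[...,2]>60)&(X[...,2]<85)&(np.hypot(X[...,0]-383,X[...,1]-240)<40)
n=(X[...,2]>22)&(X[...,2]<36)&(np.hypot(X[...,0]-383,X[...,1]-240)<60)
for k in(m,n):print(k.sum(),cv2.minAreaRect(X[k][:,:2].astype(np.float32)) if k.sum()else 0, X[k][:,2].max() if k.sum()else 0)
for r in manip.place_of('wrist','bracket_mid')[:1]:print(r['confidence'],r['uv'],atz(a,r['uv'],39))
for x in range(400,500,20):print(x,[int(np.nanmax(X[(abs(X[...,0]-x)<10)&(abs(X[...,1]-y)<15)&(X[...,2]<190)][:,2],initial=-1)) for y in range(90,390,30)])
o=manip.observe();print(o['position'],o['tcp_rot'])
E
```

```text
bed end part ((407.8889465332031, -59.80362319946289), (93.80794525146484, 113.59210205078125), 5.038543224334717)
[[ 394.3 -102.9   20. ]
 [ 387.5  -21.8   20. ]
 [ 449.3  -99.7   20. ]
 [ 442.5  -17.8   20. ]]
jig x angle [np.float64(-85.20883666864904), np.float64(-85.24435314525647)]
clock: 8.85
position: [396.5, 39.7, 246.8]
tcp_rot: [0.0, 0.028, 1.0, 0.0]
wrist_force: [1.1, 0.4, -0.3]
gripper_width: 1.0
grip_force: 0.0
clock: 9.27
position: [382.3, 240.4, 246.7]
tcp_rot: [0.0, 0.027, 1.0, 0.0]
wrist_force: [1.0, -0.2, 0.5]
gripper_width: 0.998
grip_force: 0.0
clock: 9.68
position: [383.0, 238.4, 246.4]
tcp_rot: [-0.0, -0.111, 0.994, -0.0]
wrist_force: [0.6, -0.1, -0.7]
gripper_width: 1.0
grip_force: 0.0
740 ((385.6823425292969, 240.12867736816406), (39.53496551513672, 24.7290096282959), 12.426274299621582) 79.78136917205845
1559 ((401.4840087890625, 242.14590454101562), (71.46958923339844, 92.87554168701172), 12.29590892791748) 35.98721478420815
0.74 [268.4, 171.0] [386.8750523  245.66439509  39.        ]
400 [1, 3, 2, 2, 31, 79, 75, 30, 77, 10]
420 [1, 1, 2, 94, 114, 1, 1, 1, 77, 7]
440 [1, 1, 1, 116, 116, 115, 1, 1, 76, 65]
460 [160, 176, 130, 116, 116, 115, 2, 1, 1, 1]
480 [-1, 0, 91, 116, 116, 115, 1, 1, 2, 2]
[383.02714401 238.28043804 246.53721042] [-1.33843026e-05 -1.10442486e-01  9.93882516e-01 -2.30091096e-05]
```

```bash
python3 -m creep '[[[-0.003,0.001,0.03,0,0,0,0.0876],[0,0,0.03,0,0,0,0.0876],[0,0,0.03,0,0,0,0.0876],[0,0,0.02,0,0,0,0.0876],[0,0,0,0,0,0,0.0876]]]'
python3 -m creep '[[[0,0,0.02,0,0,0,0.0876],[0,0,0.02,0,0,0,0.0876],[0,0,0.02,0,0,0,0.0876],[0,0,0.018,0,0,0,0.0876],[0,0,0,0,0,0,0.06]]]'
python3 -m creep '[[[0,0,0,0,0,0,0.01],[0,0,0,0,0,0,0.01],[0,0,0,0,0,0,0.01],[0,0,0,0,0,0,0.01],[0,0,0,0,0,0,0.01]]]' 40
python3 -m creep '[[[0,0,0,0,0,0,0.01],[0,0,0,0,0,0,0.01],[0,0,0,0,0,0,0.01],[0,0,0,0,0,0,0.01],[0,0,0,0,0,0,0.01]]]'
```

```text
clock: 10.2
position: [383.9, 237.7, 132.9]
tcp_rot: [-0.003, -0.11, 0.994, -0.002]
wrist_force: [-1.3, -1.0, -1.0]
gripper_width: 0.996
grip_force: 0.0
clock: 10.62
position: [385.0, 239.1, 57.1]
tcp_rot: [-0.001, -0.111, 0.994, -0.001]
wrist_force: [-0.4, -1.5, -0.6]
gripper_width: 0.966
grip_force: 0.0
clock: 11.03
position: [386.0, 240.7, 59.5]
tcp_rot: [0.001, -0.112, 0.994, 0.001]
wrist_force: [0.1, 0.7, -0.6]
gripper_width: 0.605
grip_force: 0.0
clock: 11.45
position: [385.6, 240.2, 58.6]
tcp_rot: [0.0, -0.112, 0.994, 0.0]
wrist_force: [0.1, -0.3, 1.1]
gripper_width: 0.27
grip_force: 40.0
```

```bash
python3 -m creep '[[[0,0,-0.02,0,0,0,0.01],[0,0,-0.03,0,0,0,0.01],[0,0,-0.04,0,0,0,0.01],[0,0,-0.04,0,0,3.9,0.01],[0,0,-0.03,0,0,3.9,0.01]]]'
python3 -m creep '[[[-0.001,-0.03,0,0,0,0,0.01],[-0.001,-0.035,0,0,0,0,0.01],[-0.001,-0.035,0,0,0,0,0.01],[-0.001,-0.035,0,0,0,0,0.01],[-0.001,-0.035,0,0,0,0,0.01]]]'
python3 -m creep '[[[-0.001,-0.035,0,0,0,0,0.01],[-0.001,-0.035,0,0,0,0,0.01],[-0.001,-0.035,0,0,0,0,0.01],[-0.001,-0.019,0,0,0,0,0.01],[0,0,0,0,0,0,0.01]]]'
python3 - <<'E'
from h import *
a=cap('wrist');X=cloud(a);save(a,'w8.png',f=1.5)
o=manip.observe();print(o['position'],o['tcp_rot'],o['gripper_width'],o['wrist_force'])
for n in('wrist','scene'):
  c=a if n=='wrist' else cap('scene')
  for r in manip.place_of(n,'bracket_mid')[:1]:print(n,r['confidence'],r['uv'])
  print('pred',proj(c,o['position']+np.r_[0,0,-19]))
E
```

```text
clock: 11.87
position: [385.9, 240.2, 221.7]
tcp_rot: [0.001, -0.043, 0.999, 0.001]
wrist_force: [1.8, 1.4, -0.9]
gripper_width: 0.272
grip_force: 40.0
clock: 12.28
position: [405.1, 69.7, 218.6]
tcp_rot: [0.0, -0.045, 0.999, 0.0]
wrist_force: [0.9, 0.7, -0.7]
gripper_width: 0.271
grip_force: 40.0
clock: 12.7
position: [420.1, -54.8, 218.2]
tcp_rot: [-0.001, -0.043, 0.999, -0.0]
wrist_force: [-0.7, -0.0, -1.1]
gripper_width: 0.274
grip_force: 40.0
[420.12683422 -53.52831273 218.15303159] [-5.21510266e-04 -4.24284848e-02  9.99099367e-01 -7.91816373e-05] 0.27531010405311246 [-0.01845718  0.32842414 -0.10917345]
wrist 0.85 [265.4, 232.6]
pred [266.2342342  231.19770086]
scene 0.73 [266.0, 165.8]
pred [268.32811589 165.03397216]
```

View pics/w8.png

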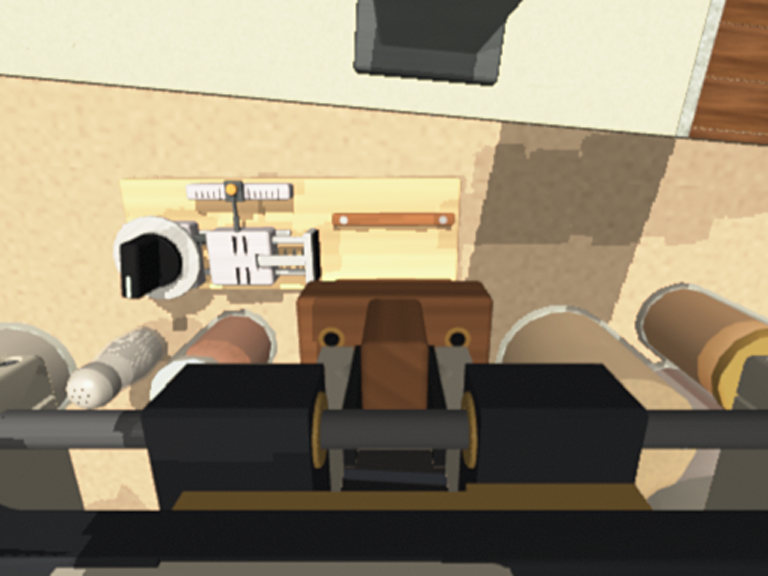

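The bracket is held straight with the tool, and the jig appears square with the image: bed edge horizontal at row 178, near rail at row 220. Checking lateral offsets by depth.

```bash
python3 - <<'E'
from h import *
a=cap('wrist');X=cloud(a)
o=manip.observe();p=o['position'];q=o['tcp_rot'];M=Ro.from_quat(np.r_[q[1:],q[0]]).as_matrix()
O=np.array([426.6,-126.7]);th=np.radians(-85);ex=np.array([np.cos(th),np.sin(th)]);ey=np.array([-ex[1],ex[0]])
jx=(X[...,:2]-O)@ex;jy=(X[...,:2]-O)@ey;z=X[...,2]
m=(jx>-110)&(jx<-30)&(abs(z-20)<3.0)&(abs(jy+28)<9);print('rail jy',m.sum(),np.percentile(jy[m],[3,50,97]),'x',jx[m].min(),jx[m].max())
m=(jx>-115)&(jx<140)&(abs(z-12)<4)&(jy<-45)&(jy>-70)
for l,h in((-120,-60),(-50,0),(60,140)):
  k=m&(jx>l)&(jx<h);print('bed edge',np.percentile(jy[k],1))
k=(abs(z-12)<4)&(abs(jy+45)<8)&(jx<-90);print('bed end x',jx[k].min())
print('tcp jig',(p[:2]-O)@ex,(p[:2]-O)@ey,'yaw err',np.degrees(np.arctan2(M[1,1],M[0,1])-np.arctan2(-ex[1],-ex[0])))
b=(abs(jx-(p[:2]-O)@ex)<60)&(abs(jy)<40)&(z>150)&(z<205)
k=b&(z>182-0)&(z<196);print('foot',np.percentile(z[b],[2,98]),k.sum(),cv2.minAreaRect(np.c_[jx[b],jy[b]].astype(np.float32)),np.percentile(jy[b],1))
k=(jy<30)&(abs(jx-(p[:2]-O)@ex)<70)&(z>130)&(z<205);print(np.percentile(jy[k],[0.5,3]),np.percentile(jx[k],[1,99]),np.percentile(z[k],[1,50,99]))
E
```

```text
rail jy 525 [-32.10480906 -28.33713033 -23.51655592] x -109.90500705339163 -30.048058304544092
bed edge -59.57600395615603
bed edge -59.50711393389749
bed edge -59.34456531687758
bed end x -124.96286528677079
tcp jig -75.62968619656245 0.42762542837817624 yaw err 0.11095374728033801
foot [163.71880834 200.13339049] 3719 ((-74.08244323730469, -3.112567901611328), (33.08095932006836, 90.27923583984375), 89.98160552978516) -19.347785101405577
[-19.3882672 -19.2487519] [-117.85494792  -30.39406032] [163.03792599 189.04243521 202.50345776]
```

```bash
python3 -m creep '[[[0.0005,0,0.025,0,0,0,0.01],[0,0,0.03,0,0,0,0.01],[0,0,0.03,0,0,0,0.01],[0,0,0.025,0,0,0,0.01],[0,0,0.01,0,0,0,0.01]]]'
python3 -m creep '[[[0,0,0.006,0,0,0,0.01],[0,0,0.006,0,0,0,0.01],[0,0,0.006,0,0,0,0.01],[0,0,0.005,0,0,0,0.01],[0,0,0.002,0,0,0,0.01]]]'
python3 -m creep '[[[0,0,0.001,0,0,0,0.01],[0,0,0.001,0,0,0,0.01],[0,0,0,0,0,0,0.01],[0,0,0,0,0,0,0.01],[0,0,0,0,0,0,0.01]]]'
```

```text
clock: 13.37
position: [418.0, -51.4, 95.6]
tcp_rot: [-0.002, -0.045, 0.999, -0.0]
wrist_force: [0.3, -0.5, -1.1]
gripper_width: 0.268
grip_force: 40.0
clock: 13.78
position: [420.2, -51.7, 73.4]
tcp_rot: [0.0, -0.044, 0.999, 0.0]
wrist_force: [-1.2, -1.1, -0.3]
gripper_width: 0.272
grip_force: 40.0
clock: 14.2
position: [420.2, -51.9, 71.8]
tcp_rot: [0.0, -0.044, 0.999, 0.0]
wrist_force: [-0.8, -0.5, -0.5]
gripper_width: 0.274
grip_force: 40.0
```

```bash
python3 -m creep '[[[0,0,0.0005,0,0,0,0.01],[0,0,0.0005,0,0,0,0.01],[0,0,0.0005,0,0,0,0.01],[0,0,0,0,0,0,0.01],[0,0,0,0,0,0,0.01]]]'
python3 -m creep '[[[0,0,0,0,0,0,0.01],[0,0,0,0,0,0,0.01],[0,0,0,0,0,0,0.01],[0,0,0,0,0,0,0.01],[0,0,0,0,0,0,0.01]]]'
```

```text
clock: 14.62
position: [420.2, -51.9, 70.6]
tcp_rot: [0.0, -0.044, 0.999, -0.0]
wrist_force: [-3.0, 1.1, 7.5]
gripper_width: 0.271
grip_force: 40.0
clock: 15.03
position: [420.2, -52.0, 70.6]
tcp_rot: [0.0, -0.044, 0.999, -0.0]
wrist_force: [-2.5, 0.4, 7.3]
gripper_width: 0.267
grip_force: 40.0
```

```bash
python3 -m creep '[[[0,-0.003,-0.0003,0,0,0,0.01],[0,-0.004,0,0,0,0,0.01],[0,-0.004,0,0,0,0,0.01],[0,-0.004,0,0,0,0,0.01],[0,-0.003,0,0,0,0,0.01]]]'
python3 -m creep '[[[0,-0.002,0,0,0,0,0.01],[0,-0.002,0,0,0,0,0.01],[0,-0.002,0,0,0,0,0.01],[0,-0.002,0,0,0,0,0.01],[0,-0.002,0,0,0,0,0.01]]]'
python3 -m creep '[[[0,0,0,0,0,0,0.01],[0,0,0,0,0,0,0.01],[0,0,0,0,0,0,0.01],[0,0,0,0,0,0,0.01],[0,0,0,0,0,0,0.01]]]'
```

```text
clock: 15.45
position: [422.2, -70.2, 70.6]
tcp_rot: [0.0, -0.044, 0.999, 0.0]
wrist_force: [0.3, 2.2, 4.2]
gripper_width: 0.271
grip_force: 40.0
clock: 15.87
position: [423.1, -79.5, 70.7]
tcp_rot: [0.001, -0.044, 0.999, 0.0]
wrist_force: [-1.7, 7.8, 7.1]
gripper_width: 0.269
grip_force: 40.0
clock: 16.28
position: [423.1, -79.6, 70.6]
tcp_rot: [0.001, -0.044, 0.999, 0.0]
wrist_force: [-1.4, 4.7, 6.2]
gripper_width: 0.269
grip_force: 40.0
```

```bash
python3 -m creep '[[[0,-0.0015,0,0,0,0,0.01],[0,-0.0015,0,0,0,0,0.01],[0,-0.001,0,0,0,0,0.01],[0,-0.001,0,0,0,0,0.01],[0,0,0,0,0,0,0.01]]]'
python3 -m creep '[[[0,0,0,0,0,0,0.01],[0,0,0,0,0,0,0.01],[0,0,0,0,0,0,0.01],[0,0,0,0,0,0,0.01],[0,0,0,0,0,0,0.01]]]'
python3 - <<'E'
from h import *
a=cap('wrist')
for q in['pointer_tip','mark_tip','stop_plate','bracket_mid']:
  for r in manip.place_of('wrist',q)[:1]:print(q,round(r['confidence'],2),np.round(r['uv']),atz(a,r['uv'],51 if q[0]=='b' else 36).round(1)); u=r['uv'] if q=='mark_tip' else u if 'u' in dir() else r['uv']
x,y=map(int,u);save(a,'w9.png',(x-50,max(0,y-30),x+70,y+60),6)
E
```

```text
clock: 16.7
position: [423.5, -84.1, 70.7]
tcp_rot: [0.001, -0.044, 0.999, 0.001]
wrist_force: [-2.4, 9.4, 7.5]
gripper_width: 0.27
grip_force: 40.0
clock: 17.12
position: [423.5, -84.1, 70.7]
tcp_rot: [0.001, -0.044, 0.999, 0.001]
wrist_force: [-2.9, 8.9, 7.4]
gripper_width: 0.27
grip_force: 40.0
pointer_tip 0.9 [123. 163.] [ 389.7 -181.5   36. ]
mark_tip 0.66 [125. 163.] [ 389.6 -179.8   36. ]
stop_plate 0.86 [201. 217.] [ 424.2 -129.    36. ]
bracket_mid 0.75 [266. 230.] [422.7 -82.8  51. ]
```

View pics/w9.png

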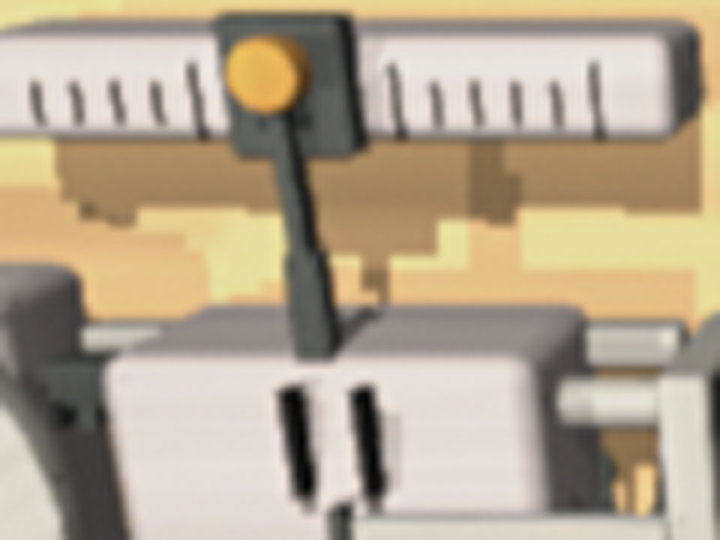

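The pointer is in line with the tab. The tongue's dark tip at (340,515) is midway between the marks at (306,500) and (375,500). The push is steady at about 8–9 N, so I'm handing in.

```bash
python3 -c "
from bench import manip;print(manip.job_done())"
```

```text
the job is handed in; nothing more can be done
None
```

I handed the job in at about 17 s. The pointer is lined up with the rider's tab and the knob was let go. The arm is holding the bracket flat in the channel with a steady push of about 9 N, and the tongue tip sits midway between the two marks. The hand-in gave no verdict, so I don't know the judged result.

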